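# Draw the shaft out of its bearing tube and lay it on the V-blocks

## Task

Draw the steel shaft out of the horizontal bearing tube; the notched plate stands in the hand's way, so pull it out a stroke at a time, letting go and taking hold again nearer the tube. Then lay it in both notches of the V-block stand, overhanging about equally at the two ends, and let go. Never let the shaft drop on the bench, and leave the other things lying around undisturbed.

Things in the scene. Friction and masses are not known exactly. Their poses are not given: they have to be found in the camera images.
- shaft: Plain round ground-steel shaft, 16 mm diameter, 200 mm long, about 0.3 kg (varies). Origin at its middle, on its axis; own x runs along its axis (it may roll about x). At the start it lies loose in the tube, 55 to 70 mm of it sticking out of the mouth; only sliding friction (a few N) resists the pull. Both ends alike.
- housing: Grey housing bolted to the bench: base plate 325 x 70 x 12 mm, a level tube (outer diameter 44, bore 19, 165 mm long, axis 75 mm above the bench) and, beyond its mouth, an upright notched saddle plate. Origin on the bench straight below the tube's mouth; z up, +x is the way the shaft comes out (tube x = -165 to 0 mm, saddle plate x = 110 to 124, base plate x = -175 to 150).
- tube_mouth (a point): Centre of the tube's mouth, 75 mm above the bench; axes as housing. The shaft, let go with its tail still in the tube, rests on the tube's lip and, when long enough, in the saddle, drooping a few degrees at most. Once its tail has left the tube it can be lifted straight up, but would topple if let go there.
- saddle (a point): Middle of the floor of the saddle plate's notch, 50.5 mm above the bench. Notch open upward, 26 mm wide, its floor 7 mm below the underside of the shaft as it lies in the tube. Plate 14 mm thick, 84 mm wide, cheeks up to 97 mm above the bench: fingers holding the shaft cannot pass it. The 110 mm between mouth and plate are free for the fingers.
- v_stand: Stand fixed to the bench: dark base 160 x 60 x 10 mm with two aluminium V-blocks. Origin on the bench under its middle; x along the line of the two V's, z up.
- v_rest (a point): Where the middle of the shaft belongs: on the axis of a shaft lying in both V's, midway between them, 59 mm above the bench; x along the V's. A block (16 mm thick) stands 60 mm to either side; 90-degree V's, bottoms at 48 mm, top corners at 73 mm above the bench, 68 mm wide over all; between the blocks 104 mm are free for the fingers.
- pipe_wrench: Bystander: red-handled pipe wrench lying flat, 260 mm long, 32 mm high, on the robot's side of the housing. Origin at its middle.
- pipe_wrench2: Bystander: a second pipe wrench, 240 mm long, beyond the stand. Origin at its middle.
- socket: Bystander: steel socket standing upright, 34 mm diameter, 44 mm high, between the housing and the stand. Origin under its middle.
- oil_bottle: Bystander: grey bottle standing upright, 60 mm diameter, 150 mm high, beyond the housing. Origin under its middle.
- pliers: Bystander: locking pliers lying flat, 170 mm long, 18 mm high, beyond the tube. Origin at their middle.
There are look-alikes about, which are no part of the job. Leave any green look-alike of the v_stand alone.

How it is judged:
On the way:
1. the shaft is drawn part of the way (its middle past the tube's mouth, its tail still in the tube) and let go (x of shaft in the frame of housing between 0 and 0.1 m and horizontal distance between shaft and tube_mouth below 0.101 m and contact force between the fingers and shaft below 0.05 N), for 0.1 s.
At the end, for the whole second after the job is handed in: The shaft lies at rest in both V's: its middle within 25 mm of the stand's middle along the V's and within 6 mm across and in height, its axis within 0.08 rad of the line of the V's, let go (x of shaft in the frame of v_rest between -0.025 and 0.025 m and y of shaft in the frame of v_rest between -0.006 and 0.006 m and z of shaft in the frame of v_rest between -0.006 and 0.006 m and angle between the x axis of shaft and the x axis of v_rest, either way round below 0.08 rad and linear speed of shaft below 0.02 m/s); the robot touches nothing.
It fails at once if the shaft falls or is laid on the bench (its middle lower than 30 mm) (height (world z) of shaft below 0.03 m).
It fails at once if a bystander is moved more than 30 mm (distance of any of pipe_wrench, pipe_wrench2, socket, oil_bottle, pliers from where it was at the start of the episode above 0.03 m).
It also fails if it takes over 48 s, if anything falls off the work surface, if the arm or the gripper's body presses on something with over 40 N, if the wrist force passes 120 N, or if a joint passes its speed limit or range.

## Robot

A 7-joint arm with a two-finger parallel gripper is mounted at the origin on the work surface. World frame = base frame: x ahead of the robot, y to its left, z up, the work surface at z = 0. Lengths are in m, angles in rad, forces in N, time in s.
With the tool pointing down it reaches from about 0.425 to 0.925 m from the base axis. Payload 6.8 kg.
Tool frame: the origin (TCP) lies midway between the tips of the shut fingers; the grasp point (between the pads) lies 19 mm behind it; z points along the fingers, x is the direction in which the jaws open and shut, and the axes are right-handed (so a half turn about z gives the same grasp; the last joint's range is limited). The gripper opens to 85 mm and grips with 20 to 120 N. Pads are 22 mm wide; open, the fingers measure 114 mm over their backs; the gripper's body (76 mm by 85 mm) begins 54 mm behind the grasp point. The pads swing forward as they close: fully open they stand 13 mm farther back than shut.
Start: joints at [-1.225, 0.477, 0.022, 1.555, -0.011, 1.109, -0.083], TCP at [0.296, 0.607, 0.231] pointing down, gripper open.
Joint ranges: [-2.96, 2.96], [-0.34, 2.1], [-1.41, 1.46], [0.24, 2.44], [-1.37, 4.51], [0.17, 1.92], [-2.96, 2.96]. Speed limits (rad/s): [2.39, 2.39, 3.14, 3.14, 3.14, 3.14, 3.14].

## Interface

Orientations are given as a unit quaternion [w, x, y, z].
In Python, from station import * gives the robot as it stands.
- The arm moves only by the shell command python3 -m handwheel 'ROWS' [FORCE]. ROWS is JSON, a list of rows, each an object of numbers: "grip": the finger opening in cm, from 0 to 8.54; "tx", "ty", "tz": the shift along the tool's x, y, z in cm; "yaw": the turn about the tool's z in degrees. In form: [{"grip": .., "tx": .., "ty": .., "tz": .., "yaw": ..}, ...]. A call has 1 to 5 rows; each row shifts and turns the commanded pose from where the row before left it, along the tool's axes as they then stand; what a row does not reach is not made up. A row lasts 1/10 s, in which the tool goes at most 50 mm and 8.59 degrees, less where a joint would pass 70% of its speed; a pose out of reach is approached as far as the arm can. A call is refused whole if a number of a shift passes 5 or a number of a turn 8.59, either way. A call with a gripper value outside its range is refused whole. The fingers move at their own pace and stop on an object; FORCE is the grip in N (left out, the last holds). Time passes only in rows, so rows that do not move let the fingers close. It gives the time, the measured TCP pose, the force and the opening at its end, in the units of the state.
- get_obs(): the state, without advancing time (a new reading comes with each control period).
- read_camera(name): name is "scene" or "top" or "wrist"; returns a dict with "image" (420x560x3 uint8, blue, green, red), "intrinsics" (3x3 intrinsics, pixels), "position" and "attitude" of the camera in the world; the wrist camera has in their place "hand_eye" (4x4, takes a point from camera to tool coordinates, whose origin is the TCP and whose axes are the tool frame's). Camera axes: x right, y down, z forward; pixel columns grow to the right and rows downward; lengths in m; the calibration is good to about 2 mm. The wrist camera is an equidistant fisheye: a pixel r from the principal point sees the ray r / f radians off the axis. A picture is of the moment at which its call begins: read the wrist's pose just before it. There is no depth.
- hand_in(): hands the job in, once; it reports no verdict.
The state is a dict: "t": time; "q": joint angles; "joint_vel": joint speeds; "joint_torque": joint torques, N m; "eef_pos": TCP position; "tool_rot": TCP orientation; "contact_force": force on the tool from outside, world axes, zero at the start; "torque": the same for the moment, N m; "gripper_width": opening from 0.0 (shut) to 1.0 (fully open).
Only numpy, scipy, OpenCV 4.12 (cv2) and the standard library are available. Lean on these libraries where they do the work, as an engineer would, in place of code of your own. Each camera call takes 0.05 s, during which the arm holds its last target. There are 200 camera calls.

## Working session

There is one attempt and no reset: what is moved stays moved. The work goes in short steps, Python scripts to look and compute and a shell command to move; the robot and the scene stay as the last step left them, time stands still between calls to the robot, and variables do not carry over. Pictures are saved under pics/ and viewed, about 8 in all and at most 12, crops included, and the job is handed in when it is done.

```bash
mkdir -p pics
cat > h.py <<'E'
from station import *
import numpy as np, cv2
from scipy.spatial.transform import Rotation as R
def rot(q): return R.from_quat([q[1],q[2],q[3],q[0]]).as_matrix()
def att(a):
    a=np.array(a,float)
    return a if a.shape==(3,3) else rot(a)
def shot(n,f):
    c=read_camera(n); cv2.imwrite('pics/'+f,c['image']); return c
E
python3 - <<'E'
from h import *
import pickle
o=get_obs(); print({k:np.round(v,3) for k,v in o.items()})
for n in('scene','top'):
    c=shot(n,n+'0.png'); pickle.dump(c,open(n+'.pkl','wb')); print(n,{k:np.round(v,4).tolist() for k,v in c.items() if k!='image'})
E
```

```text
{'t': np.float64(0.0), 'q': array([-1.225,  0.478,  0.022,  1.556, -0.012,  1.109, -0.083]), 'joint_vel': array([-0.001,  0.001,  0.001, -0.   , -0.001, -0.   , -0.001]), 'joint_torque': array([ 0.0000e+00, -5.9647e+01,  1.6080e+00, -2.8119e+01,  1.3000e-02,
        1.0000e-02,  0.0000e+00]), 'eef_pos': array([0.296, 0.606, 0.23 ]), 'tool_rot': array([ 0.001,  0.848,  0.53 , -0.001]), 'contact_force': array([-0.494, -0.084,  0.071]), 'torque': array([-0.04 ,  0.023,  0.007]), 'gripper_width': np.float64(0.995)}
scene {'intrinsics': [[498.3852, 0.0, 293.3899], [0.0, 498.3852, 207.1895], [0.0, 0.0, 1.0]], 'position': [1.2684, -0.4197, 1.1074], 'attitude': [-0.3144, 0.848, 0.3966, -0.1576]}
top {'intrinsics': [[461.5252, 0.0, 278.7726], [0.0, 461.5252, 211.9952], [0.0, 0.0, 1.0]], 'position': [0.3473, 0.1337, 1.2378], 'attitude': [0.0754, -0.7028, 0.7054, -0.0529]}
```

View pics/top0.png

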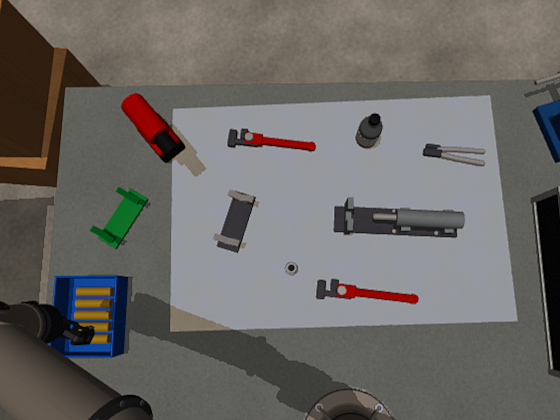

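View pics/scene0.png

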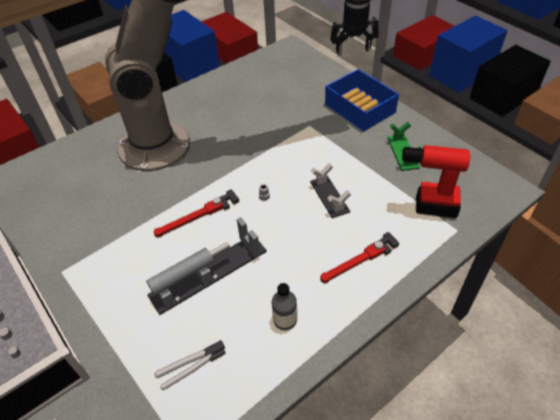

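The top view shows the housing with its mouth near (397,217), the saddle near (350,216) and the shaft tip near (373,216). The stand is centred near (237,221), the socket is at (291,268), and the green look-alike is at (120,217). I'll take a zoomed crop to get exact pixels.

Run:
```python
from h import *
im=cv2.imread('pics/top0.png')
a=cv2.resize(im[185:250,325:475],None,fx=5,fy=5,interpolation=cv2.INTER_CUBIC)
b=cv2.resize(im[185:255,205:270],None,fx=3.7,fy=3.7,interpolation=cv2.INTER_CUBIC)
o=np.zeros((325+b.shape[0],750,3),np.uint8);o[:325]=a;o[325:,:b.shape[1]]=b
cv2.imwrite('pics/crop0.png',o);print(o.shape)
```

```text
(584, 750, 3)
```

View pics/crop0.png

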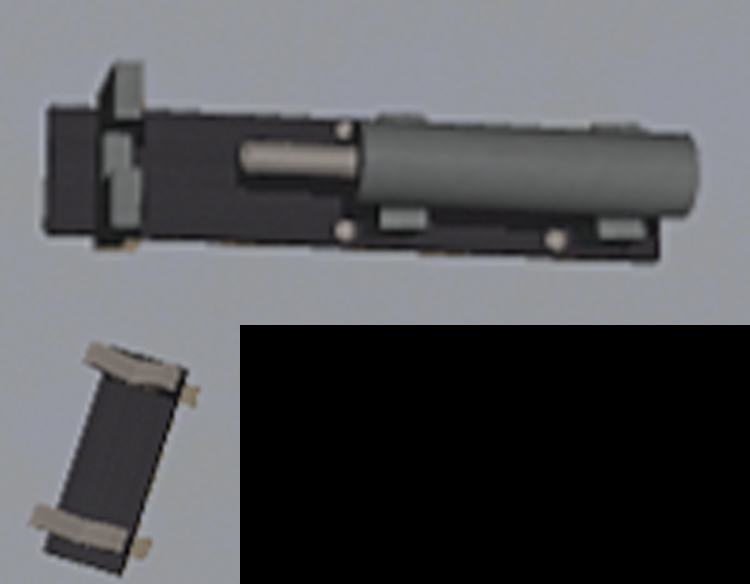

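```bash
cat >> h.py <<'E'
def proj(c,P):
    return ((np.asarray(P)-c['position'])@att(c['attitude']))@np.array(c['intrinsics']).T
def px(c,P):
    p=proj(c,P); return p[:,:2]/p[:,2:]
def place(p,L):
    L=np.asarray(L,float); cs,sn=np.cos(p[2]),np.sin(p[2])
    return np.c_[p[0]+cs*L[:,0]-sn*L[:,1],p[1]+sn*L[:,0]+cs*L[:,1],L[:,2]]
E
python3 - <<'E'
from h import *
import pickle
from scipy.optimize import least_squares
c=pickle.load(open('top.pkl','rb'))
def fit(L,uv,g):
    L=np.array(L)/1e3
    r=least_squares(lambda p:(px(c,place(p,L))-uv).ravel(),g,loss='soft_l1')
    print(np.round(r.x,4),np.round(r.fun.reshape(-1,2),1).tolist()); return r.x
H=[(150,-35,12),(150,35,12),(-175,35,12),(124,-42,97),(110,-42,97),(110,42,97),(124,42,97),(0,0,75),(-165,0,75)]
uv=np.array([(50,105),(45,233),(658,260),(113,63),(144,63),(140,228),(110,228),(360,160),(697,175)])/5+[325,185]
h=fit(H,uv,[.6,0.05,1.57])
S=[(80,30,10),(80,-30,10),(-80,-30,10),(-80,30,10),(68,34,73),(52,34,73),(68,-34,73),(52,-34,73),(-68,34,73),(-52,34,73),(-68,-34,73),(-52,-34,73)]
# world: stand x ~ image up
S=np.array(S,float)
uv=np.array([(103,18),(188,45),(122,250),(45,227),(90,17),(85,37),(183,40),(178,65),(30,203),(36,180),(125,228),(131,205)])/3.7+[205,185]
s=fit(S,uv,[.55,.4,-.3])
# shaft tip
def back(u,v,z):
    d=att(c['attitude'])@np.linalg.inv(c['intrinsics'])@[u,v,1]; p=np.array(c['position']); return p+d*(z-p[2])/d[2]
t=back(241/5+325,156/5+185,.0735); print('tip',t, 'hx',(t[:2]-h[:2])@[np.cos(h[2]),np.sin(h[2])],(t[:2]-h[:2])@[-np.sin(h[2]),np.cos(h[2])])
print('socket',back(291,268,.044))
o=get_obs();print(rot(o['tool_rot']))
E
```

```text
[ 0.5455 -0.1265  1.5225] [[-0.2, 0.1], [0.1, 0.2], [0.9, 0.1], [0.6, -0.3], [-0.0, -0.1], [0.1, -0.0], [0.5, -0.3], [-1.1, 0.3], [-2.5, -0.0]]
[ 0.5475  0.2866 -0.2887] [[2.2, 0.9], [0.2, -0.4], [0.5, 0.5], [0.0, 0.4], [-0.1, -0.4], [-0.6, 0.0], [-0.3, 0.5], [-0.8, -0.4], [0.0, -0.7], [0.3, -0.5], [-0.3, 0.0], [-0.0, 0.2]]
tip [ 0.5488489  -0.06949916  0.0735    ] hx 0.05705312057071442 -0.000599625307751112
socket [0.4200848  0.14051714 0.044     ]
[[ 4.38382020e-01  8.98788550e-01 -5.88870864e-04]
 [ 8.98787309e-01 -4.38382397e-01 -1.49882163e-03]
 [-1.60527434e-03  1.27786794e-04 -9.99998703e-01]]
```

```bash
cat > st.py <<'E'
from h import *
o=get_obs();M=rot(o['tool_rot']);p=np.array(o['eef_pos'])
H=np.array([.5455,-.1265]);hx=np.array([np.cos(1.5225),np.sin(1.5225)]);hy=np.array([-hx[1],hx[0]])
S=np.array([.5475,.2866]);sx=np.array([np.cos(.2887),-np.sin(.2887)]);sy=np.array([-sx[1],sx[0]])
print('t %.2f'%o['t'],'p',np.round(p,4),'toolx deg %.2f'%np.degrees(np.arctan2(M[1,0],M[0,0])),'tilt',np.round(M[:2,2],3),'w %.3f'%o['gripper_width'],'F',np.round(o['contact_force'],1))
d=p[:2]-H;e=p[:2]-S;print('in housing mm',np.round([d@hx*1e3,d@hy*1e3],1),'in stand',np.round([e@sx*1e3,e@sy*1e3],1),'q',np.round(o['q'],2))
E
R5='x'
python3 -m handwheel '[{"yaw":8.35},{"yaw":8.35},{"yaw":8.35},{"yaw":8.35},{"yaw":8.35}]' 60 
python3 -m handwheel '[{"yaw":8.35},{"yaw":8.35},{"yaw":8.35},{"tx":1.0,"ty":2.5},{"tx":1.7,"ty":4.2}]' >/dev/null
python3 -m handwheel '[{"tx":1.7,"ty":4.2},{"tx":1.7,"ty":4.2},{"tx":1.7,"ty":4.2},{"tx":1.7,"ty":4.2},{"tx":1.7,"ty":4.2}]' >/dev/null
python3 -m handwheel '[{"tx":1.7,"ty":4.2},{"tx":1.7,"ty":4.2},{"tx":1.7,"ty":4.2},{"tx":1.7,"ty":4.2},{"tx":1.7,"ty":4.2}]' >/dev/null
python3 st.py
```

```text
t 0.10 p [0.2957 0.6062 0.2304] toolx deg 64.00 tilt [-0.001 -0.001] w 1.001 F [-0.2  0.  -0.1]
in housing mm [719.8 284.9] in stand [-332.4  234.7] q [-1.23  0.48  0.02  1.56 -0.01  1.11 -0.08]invalid input
invalid input
invalid input
invalid input
```

```bash
python3 -m handwheel '[{"grip":8.5,"tx":0,"ty":0,"tz":0,"yaw":8.35},{"grip":8.5,"tx":0,"ty":0,"tz":0,"yaw":8.35},{"grip":8.5,"tx":0,"ty":0,"tz":0,"yaw":8.35},{"grip":8.5,"tx":0,"ty":0,"tz":0,"yaw":8.35},{"grip":8.5,"tx":0,"ty":0,"tz":0,"yaw":8.35}]' 60; python3 st.py
```

```text
t: 0.6
eef_pos: [0.2957, 0.6064, 0.2307]
tool_rot: [0.0, 0.982, 0.19, -0.0]
contact_force: [0.6, 0.8, 0.6]
gripper_width: 0.992
t 0.60 p [0.2957 0.6064 0.2307] toolx deg 21.91 tilt [-0.    -0.001] w 0.992 F [0.6 0.8 0.6]
in housing mm [720.  284.8] in stand [-332.4  234.9] q [-1.34  0.48  0.18  1.56 -0.09  1.11 -0.75]
```

```bash
python3 -m handwheel '[{"grip":8.5,"tx":0,"ty":0,"tz":0,"yaw":8.24},{"grip":8.5,"tx":0,"ty":0,"tz":0,"yaw":8.24},{"grip":8.5,"tx":0,"ty":0,"tz":0,"yaw":8.24},{"grip":8.5,"tx":1,"ty":2.5,"tz":0,"yaw":0},{"grip":8.5,"tx":1.7,"ty":4.2,"tz":0,"yaw":0}]' >/dev/null
python3 -m handwheel '[{"grip":8.5,"tx":1.7,"ty":4.2,"tz":0,"yaw":0},{"grip":8.5,"tx":1.7,"ty":4.2,"tz":0,"yaw":0},{"grip":8.5,"tx":1.7,"ty":4.2,"tz":0,"yaw":0},{"grip":8.5,"tx":1.7,"ty":4.2,"tz":0,"yaw":0},{"grip":8.5,"tx":1.7,"ty":4.2,"tz":0,"yaw":0}]' >/dev/null
python3 -m handwheel '[{"grip":8.5,"tx":1.7,"ty":4.2,"tz":0,"yaw":0},{"grip":8.5,"tx":1.7,"ty":4.2,"tz":0,"yaw":0},{"grip":8.5,"tx":1.7,"ty":4.2,"tz":0,"yaw":0},{"grip":8.5,"tx":1.7,"ty":4.2,"tz":0,"yaw":0},{"grip":8.5,"tx":1.7,"ty":4.2,"tz":0,"yaw":0}]' >/dev/null
python3 st.py
```

```text
t 2.10 p [0.4718 0.1098 0.2312] toolx deg -2.46 tilt [-0.  0.] w 0.996 F [ 1.2 -0.5  0.7]
in housing mm [232.5  85. ] in stand [ -22.3 -191. ] q [-0.82  0.17  0.52  2.03 -0.1   0.97 -0.29]
```

```bash
python3 -m handwheel '[{"grip":8.5,"tx":1.7,"ty":4.2,"tz":0,"yaw":0.3},{"grip":8.5,"tx":1.7,"ty":4.2,"tz":0,"yaw":0},{"grip":8.5,"tx":1.7,"ty":4.2,"tz":0,"yaw":0},{"grip":8.5,"tx":1.7,"ty":4.2,"tz":0,"yaw":0},{"grip":8.5,"tx":1.0,"ty":3.0,"tz":0,"yaw":0}]' >/dev/null
python3 -m handwheel '[{"grip":8.5,"tx":0,"ty":0,"tz":4,"yaw":0},{"grip":8.5,"tx":0,"ty":0,"tz":1,"yaw":0},{"grip":8.5,"tx":0,"ty":0,"tz":0,"yaw":0},{"grip":8.5,"tx":0,"ty":0,"tz":0,"yaw":0}]' >/dev/null
python3 st.py
python3 - <<'E'
from h import *
c=shot('wrist','w1.png');print(np.round(c['intrinsics'],1),np.round(c['hand_eye'],4))
E
```

```text
t 3.00 p [ 0.5405 -0.0889  0.1818] toolx deg -2.69 tilt [-0.  0.] w 0.999 F [-0.4  0.5  0.3]
in housing mm [37.3  6.8] in stand [ 100.2 -362. ] q [-0.43  0.37  0.6   1.94 -0.26  0.91  0.26]
[[325.2   0.  281. ]
 [  0.  325.2 217.1]
 [  0.    0.    1. ]] [[ 1.000e+00 -0.000e+00 -1.000e-04 -5.000e-04]
 [ 1.000e-04  9.557e-01  2.945e-01 -7.430e-02]
 [ 1.000e-04 -2.945e-01  9.557e-01 -1.420e-01]
 [ 0.000e+00  0.000e+00  0.000e+00  1.000e+00]]
```

View pics/w1.png

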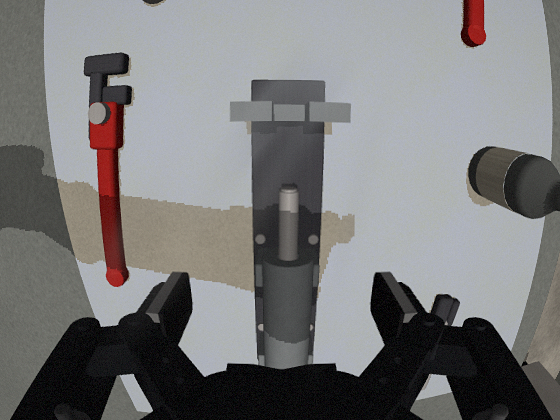

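The wrist view shows the shaft tip at (289,188), the tube's top lip at (287,262) and the saddle notch at (290,112). Next I back-project these.

```bash
cat >> h.py <<'E'
def wray(c,o,u,v,z):
    K=np.array(c['intrinsics']); x,y=(u-K[0,2])/K[0,0],(v-K[1,2])/K[1,1]; r=np.hypot(x,y)
    d=np.array([x/r*np.sin(r),y/r*np.sin(r),np.cos(r)]); T=np.array(c['hand_eye'])
    M=rot(o['tool_rot']); d=M@T[:3,:3]@d; p=M@T[:3,3]+o['eef_pos']; return p+d*(z-p[2])/d[2]
E
cat >> st.py <<'E'
def hs(P): d=P[:2]-H; return np.round([d@hx*1e3,d@hy*1e3],1)
def ss(P): d=P[:2]-S; return np.round([d@sx*1e3,d@sy*1e3],1)
E
python3 - <<'E'
from st import *
c=read_camera('wrist')
for n,u,v,z in [('tip',289,186,.0735),('shaft mid',289,225,.0735),('lip top',287,262,.096),('cheekL front',231,102,.097),('cheekL back',231,121,.097),('cheekR f',349,103,.097),('cheekR b',351,122,.097),('shaftL',280,230,.0735),('shaftR',298,230,.0735)]: print(n,hs(wray(c,o,u,v,z)))
E
```

```text
t 3.05 p [ 0.5409 -0.089   0.1823] toolx deg -2.68 tilt [0.001 0.   ] w 0.995 F [0.1 0.1 0.2]
in housing mm [37.3  6.4] in stand [ 100.6 -361.9] q [-0.43  0.37  0.6   1.94 -0.26  0.91  0.26]
tip [60.   0.5]
shaft mid [27.7  0.2]
lip top [5.  2.1]
cheekL front [124.8  41.5]
cheekL back [111.4  41.6]
cheekR f [124.7 -40.4]
cheekR b [111.3 -42.1]
shaftL [23.4  7.6]
shaftR [23.4 -7.2]
```

```bash
python3 -m handwheel '[{"grip":8.5,"tx":0.6,"ty":1.5,"tz":3,"yaw":0},{"grip":8.5,"tx":0,"ty":0,"tz":4,"yaw":0},{"grip":8.5,"tx":0,"ty":0,"tz":3.5,"yaw":0},{"grip":8.5,"tx":0,"ty":0,"tz":2.2,"yaw":0},{"grip":8.5,"tx":0,"ty":0,"tz":0,"yaw":0}]' 60 >/dev/null; python3 -m handwheel '[{"grip":8.5,"tx":0,"ty":0,"tz":0,"yaw":0}]'>/dev/null; python3 st.py
python3 -m handwheel '[{"grip":1,"tx":0,"ty":0,"tz":0,"yaw":0},{"grip":1,"tx":0,"ty":0,"tz":0,"yaw":0},{"grip":1,"tx":0,"ty":0,"tz":0,"yaw":0},{"grip":1,"tx":0,"ty":0,"tz":0,"yaw":0},{"grip":1,"tx":0,"ty":0,"tz":0,"yaw":0}]' 60
python3 -m handwheel '[{"grip":1,"tx":0,"ty":0,"tz":0,"yaw":0},{"grip":1,"tx":0,"ty":0,"tz":0,"yaw":0},{"grip":1,"tx":0,"ty":0,"tz":0,"yaw":0}]' 60 >/dev/null
python3 st.py
```

```text
t 3.70 p [ 0.5464 -0.1049  0.0554] toolx deg -2.74 tilt [ 0.001 -0.   ] w 0.995 F [ 0.4 -0.8  0.4]
in housing mm [21.6  0.1] in stand [ 110.5 -375.6] q [-0.3   0.57  0.49  2.   -0.42  0.67  0.41]
t: 4.2
eef_pos: [0.5457, -0.105, 0.0547]
tool_rot: [-0.0, 1.0, -0.024, 0.0]
contact_force: [0.0, 0.7, 4.9]
gripper_width: 0.166
t 4.50 p [ 0.5457 -0.105   0.0546] toolx deg -2.77 tilt [0. 0.] w 0.166 F [-1.2  1.7  4.7]
in housing mm [21.5  0.8] in stand [ 109.8 -375.9] q [-0.3   0.57  0.49  2.   -0.42  0.67  0.41]
```

```bash
python3 -m handwheel '[{"grip":1,"tx":0,"ty":-0.6,"tz":0,"yaw":0},{"grip":1,"tx":0,"ty":-1,"tz":0,"yaw":0},{"grip":1,"tx":0,"ty":-1,"tz":0,"yaw":0},{"grip":1,"tx":0,"ty":-1,"tz":0,"yaw":0},{"grip":1,"tx":0,"ty":-1,"tz":0,"yaw":0}]'
python3 -m handwheel '[{"grip":1,"tx":0,"ty":-1,"tz":0,"yaw":0},{"grip":1,"tx":0,"ty":-1,"tz":0,"yaw":0},{"grip":1,"tx":0,"ty":0,"tz":0,"yaw":0},{"grip":1,"tx":0,"ty":0,"tz":0,"yaw":0}]' 
python3 st.py
python3 - <<'E'
from h import *
shot('wrist','w2.png');a=cv2.imread('pics/w2.png');cv2.imwrite('pics/w2c.png',cv2.resize(a[60:420,140:440],None,fx=1.6,fy=1.6))
E
```

```text
t: 5.0
eef_pos: [0.5476, -0.0579, 0.0541]
tool_rot: [-0.0, 1.0, -0.024, -0.0]
contact_force: [-0.1, -2.0, -0.6]
gripper_width: 0.167
t: 5.4
eef_pos: [0.5487, -0.0374, 0.0541]
tool_rot: [-0.001, 1.0, -0.023, -0.0]
contact_force: [-0.3, 1.2, -0.8]
gripper_width: 0.165
t 5.40 p [ 0.5487 -0.0374  0.0541] toolx deg -2.67 tilt [-0.001  0.001] w 0.165 F [-0.3  1.2 -0.8]
in housing mm [89.1  1.2] in stand [  93.4 -310.3] q [-0.42  0.56  0.49  2.02 -0.42  0.66  0.3 ]
```

View pics/w2c.png

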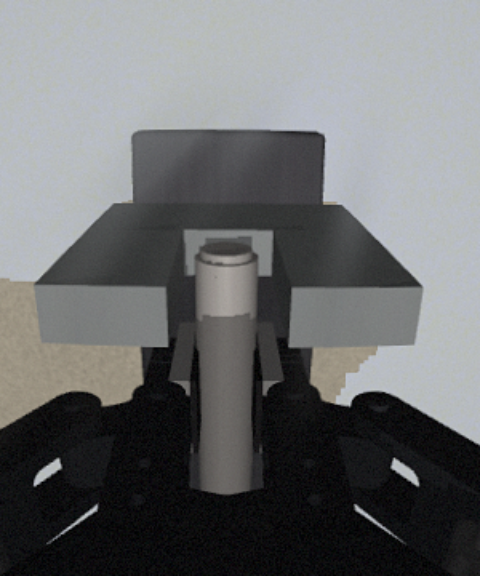

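The shaft came along, and its tip at crop (226,243) is now inside the saddle notch. Next I let go, go back to about hx 22 and regrip.

```bash
python3 - <<'E'
from st import *
c=read_camera('wrist')
print('tip',hs(wray(c,o,281,213,.075)))
E
python3 -m handwheel '[{"grip":8.5,"tx":0,"ty":0,"tz":0,"yaw":0},{"grip":8.5,"tx":0,"ty":0,"tz":0,"yaw":0},{"grip":8.5,"tx":0,"ty":0,"tz":0,"yaw":0},{"grip":8.5,"tx":0,"ty":0,"tz":0,"yaw":0},{"grip":8.5,"tx":0,"ty":0,"tz":0,"yaw":0}]'
python3 -m handwheel '[{"grip":8.5,"tx":0.1,"ty":1.2,"tz":0,"yaw":0},{"grip":8.5,"tx":0,"ty":2,"tz":0,"yaw":0},{"grip":8.5,"tx":0,"ty":2,"tz":0,"yaw":0},{"grip":8.5,"tx":0,"ty":1.5,"tz":0,"yaw":0},{"grip":8.5,"tx":0,"ty":0,"tz":0,"yaw":0}]'
python3 -m handwheel '[{"grip":8.5,"tx":0,"ty":0,"tz":0,"yaw":0},{"grip":8.5,"tx":0,"ty":0,"tz":0,"yaw":0}]' >/dev/null; python3 st.py
python3 - <<'E'
from h import *
shot('wrist','w3.png');a=cv2.imread('pics/w3.png');cv2.imwrite('pics/w3c.png',a[60:420,100:460])
E
```

```text
t 5.45 p [ 0.5487 -0.0381  0.0542] toolx deg -2.71 tilt [-0.     0.001] w 0.166 F [-0.9  2.  -0.9]
in housing mm [88.5  1.1] in stand [  93.6 -310.9] q [-0.42  0.56  0.49  2.02 -0.42  0.66  0.3 ]
tip [127.1   1.6]
t: 6.0
eef_pos: [0.5487, -0.0394, 0.0543]
tool_rot: [0.0, 1.0, -0.024, -0.0]
contact_force: [0.6, 0.0, -0.3]
gripper_width: 0.987
t: 6.5
eef_pos: [0.5461, -0.1095, 0.0545]
tool_rot: [0.001, 1.0, -0.026, 0.0]
contact_force: [0.5, -0.6, -0.5]
gripper_width: 1.002
t 6.70 p [ 0.5466 -0.105   0.0542] toolx deg -2.70 tilt [-0.     0.001] w 0.997 F [0.2 0.3 0.1]
in housing mm [21.6 -0.1] in stand [ 110.6 -375.6] q [-0.29  0.57  0.49  2.   -0.42  0.67  0.41]
```

View pics/w3c.png

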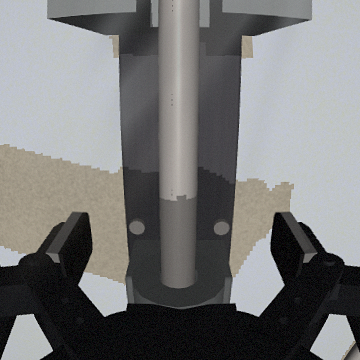

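Released. The shaft rests on the lip with its tip in the notch, midpoint at about hx +27. Second stroke now.

```bash
Z='{"grip":1,"tx":0,"ty":0,"tz":0,"yaw":0}'
python3 -m handwheel '[{"grip":1,"tx":0,"ty":0,"tz":0,"yaw":0},{"grip":1,"tx":0,"ty":0,"tz":0,"yaw":0},{"grip":1,"tx":0,"ty":0,"tz":0,"yaw":0},{"grip":1,"tx":0,"ty":0,"tz":0,"yaw":0},{"grip":1,"tx":0,"ty":0,"tz":0,"yaw":0}]' 60 >/dev/null
python3 -m handwheel '[{"grip":1,"tx":0,"ty":0,"tz":0,"yaw":0},{"grip":1,"tx":0,"ty":0,"tz":0,"yaw":0},{"grip":1,"tx":0,"ty":0,"tz":0,"yaw":0}]'
python3 -m handwheel '[{"grip":1,"tx":0,"ty":-0.6,"tz":0,"yaw":0},{"grip":1,"tx":0,"ty":-1,"tz":0,"yaw":0},{"grip":1,"tx":0,"ty":-1,"tz":0,"yaw":0},{"grip":1,"tx":0,"ty":-1,"tz":0,"yaw":0},{"grip":1,"tx":0,"ty":-1,"tz":0,"yaw":0}]'
python3 -m handwheel '[{"grip":1,"tx":0,"ty":-0.8,"tz":0,"yaw":0},{"grip":1,"tx":0,"ty":-0.4,"tz":0,"yaw":0},{"grip":1,"tx":0,"ty":0,"tz":0,"yaw":0},{"grip":1,"tx":0,"ty":0,"tz":0,"yaw":0}]'
python3 st.py
python3 -m handwheel '[{"grip":8.5,"tx":0,"ty":0,"tz":0,"yaw":0},{"grip":8.5,"tx":0,"ty":0,"tz":0,"yaw":0},{"grip":8.5,"tx":0,"ty":0,"tz":0,"yaw":0},{"grip":8.5,"tx":0,"ty":0,"tz":0,"yaw":0},{"grip":8.5,"tx":0,"ty":0,"tz":0,"yaw":0}]' >/dev/null
python3 st.py
python3 - <<'E'
from h import *
shot('wrist','w4.png');a=cv2.imread('pics/w4.png');cv2.imwrite('pics/w4c.png',a[60:420,100:460])
E
```

```text
t: 7.55
eef_pos: [0.5462, -0.1059, 0.0543]
tool_rot: [-0.0, 1.0, -0.024, -0.0]
contact_force: [-3.1, 1.3, 4.1]
gripper_width: 0.163
t: 8.05
eef_pos: [0.5487, -0.0585, 0.054]
tool_rot: [-0.0, 1.0, -0.024, -0.0]
contact_force: [0.1, 0.3, -4.3]
gripper_width: 0.163
t: 8.45
eef_pos: [0.5493, -0.0484, 0.0543]
tool_rot: [0.0, 1.0, -0.024, 0.0]
contact_force: [-0.6, 0.3, -4.0]
gripper_width: 0.166
t 8.45 p [ 0.5493 -0.0484  0.0543] toolx deg -2.78 tilt [ 0. -0.] w 0.166 F [-0.6  0.3 -4. ]
in housing mm [78.2 -0. ] in stand [  97.1 -320.7] q [-0.4   0.56  0.49  2.01 -0.42  0.66  0.31]
t 8.95 p [ 0.5494 -0.0483  0.0544] toolx deg -2.78 tilt [0. 0.] w 0.983 F [-0.4  0.   0.1]
in housing mm [78.3 -0.2] in stand [  97.2 -320.5] q [-0.4   0.56  0.49  2.01 -0.42  0.66  0.31]
```

View pics/w4c.png

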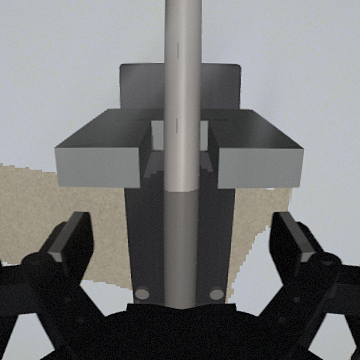

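The shaft now reaches well through the saddle and still rests in the tube. I'll get the tip numerically from the column profile.

Run:
```python
from st import *
c=read_camera('wrist');im=c['image'].astype(int)
col=im[:,277:287].mean((1,2)); d=np.diff(col); r=np.argsort(-abs(d[:200]))[:6]; print(sorted((int(i),round(float(d[i]))) for i in r), c['image'][0:60:6,282].tolist())
for v in (20,30,40,50,60): print(v,hs(wray(c,o,282,v,.068)))
```

```text
t 9.00 p [ 0.5494 -0.0483  0.0544] toolx deg -2.78 tilt [0. 0.] w 0.996 F [ 0.1 -0.6 -0.3]
in housing mm [78.3 -0.1] in stand [  97.1 -320.5] q [-0.4   0.56  0.49  2.01 -0.42  0.66  0.31]
[(50, -19), (51, -9), (54, 3), (102, -5), (116, 3), (191, 2)] [[197, 186, 181], [193, 187, 184], [184, 186, 182], [186, 186, 181], [188, 188, 183], [190, 186, 182], [181, 188, 185], [192, 188, 184], [189, 186, 182], [164, 168, 172]]
20 [193.4   0. ]
30 [189.1   0. ]
40 [184.9   0. ]
50 [180.7   0. ]
60 [176.6   0. ]
```

```bash
python3 -m handwheel '[{"grip":8.5,"tx":0,"ty":1.0,"tz":0.3,"yaw":0},{"grip":8.5,"tx":0,"ty":0.5,"tz":0,"yaw":0},{"grip":8.5,"tx":0,"ty":0,"tz":0,"yaw":0},{"grip":8.5,"tx":0,"ty":0,"tz":0,"yaw":0}]' 90
python3 -m handwheel '[{"grip":1,"tx":0,"ty":0,"tz":0,"yaw":0},{"grip":1,"tx":0,"ty":0,"tz":0,"yaw":0},{"grip":1,"tx":0,"ty":0,"tz":0,"yaw":0},{"grip":1,"tx":0,"ty":0,"tz":0,"yaw":0},{"grip":1,"tx":0,"ty":0,"tz":0,"yaw":0}]' 90 >/dev/null
python3 -m handwheel '[{"grip":1,"tx":0,"ty":0,"tz":0,"yaw":0},{"grip":1,"tx":0,"ty":0,"tz":0,"yaw":0},{"grip":1,"tx":0,"ty":0,"tz":0,"yaw":0}]'
python3 -m handwheel '[{"grip":1,"tx":0,"ty":-0.6,"tz":0,"yaw":0},{"grip":1,"tx":0,"ty":-0.8,"tz":0,"yaw":0},{"grip":1,"tx":0,"ty":-0.8,"tz":0,"yaw":0},{"grip":1,"tx":0,"ty":-0.6,"tz":0,"yaw":0},{"grip":1,"tx":0,"ty":-0.2,"tz":0,"yaw":0}]'
python3 -m handwheel '[{"grip":1,"tx":0,"ty":0,"tz":0,"yaw":0},{"grip":1,"tx":0,"ty":0,"tz":0,"yaw":0},{"grip":1,"tx":0,"ty":0,"tz":0,"yaw":0}]' >/dev/null
python3 st.py
python3 - <<'E'
from h import *
c=shot('wrist','w5.png')
s=read_camera('scene')['image'][200:320,140:300]
t=read_camera('top')['image'][185:250,325:475]
a=cv2.resize(s,None,fx=4.5,fy=4.5)[:540]
cv2.imwrite('pics/s5.png',a)
E
```

```text
t: 9.45
eef_pos: [0.5485, -0.0636, 0.0513]
tool_rot: [-0.0, 1.0, -0.025, -0.0]
contact_force: [-0.3, -0.4, -0.1]
gripper_width: 0.994
t: 10.25
eef_pos: [0.5487, -0.063, 0.0515]
tool_rot: [-0.0, 1.0, -0.024, 0.0]
contact_force: [-1.6, 0.9, 5.1]
gripper_width: 0.148
t: 10.75
eef_pos: [0.5499, -0.0316, 0.0509]
tool_rot: [-0.0, 1.0, -0.023, -0.0]
contact_force: [-0.1, 0.4, -3.4]
gripper_width: 0.153
t 11.05 p [ 0.55   -0.0336  0.0513] toolx deg -2.81 tilt [ 0. -0.] w 0.153 F [ 0.  -0.1 -3.6]
in housing mm [93.  0.] in stand [  93.6 -306.3] q [-0.43  0.57  0.49  2.02 -0.42  0.66  0.29]
```

View pics/s5.png

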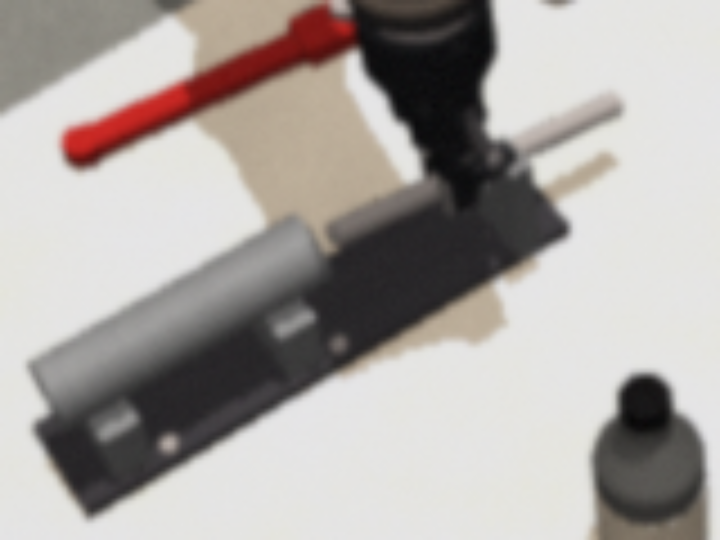

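The tail (crop 328,232) is clear of the mouth (~325,255). Now I lift straight up, turn and carry.

```bash
python3 -m handwheel '[{"grip":1,"tx":0,"ty":0,"tz":-0.5,"yaw":0},{"grip":1,"tx":0,"ty":0,"tz":-1.5,"yaw":0},{"grip":1,"tx":0,"ty":0,"tz":-2.5,"yaw":0},{"grip":1,"tx":0,"ty":0,"tz":-2.5,"yaw":0},{"grip":1,"tx":0,"ty":0,"tz":-2.5,"yaw":0}]'
python3 -m handwheel '[{"grip":1,"tx":0,"ty":0,"tz":-1.5,"yaw":0},{"grip":1,"tx":0,"ty":0,"tz":-0.5,"yaw":0},{"grip":1,"tx":0,"ty":0,"tz":0,"yaw":0},{"grip":1,"tx":0,"ty":0,"tz":0,"yaw":0}]'
python3 - <<'E'
from st import *
c=shot('wrist','w6.png');im=c['image'].astype(int)
col=im[:,277:287].mean((1,2)); d=np.diff(col); r=np.argsort(-abs(d[:200]))[:6]; print(sorted((int(i),round(float(d[i]))) for i in r))
for v in (20,30,40,50,60,70,80): print(v,np.round(wray(c,o,282,v,o['eef_pos'][2]+.015)-p,4))
E
```

```text
t: 11.7
eef_pos: [0.55, -0.0335, 0.1484]
tool_rot: [-0.0, 1.0, -0.024, 0.0]
contact_force: [0.6, 0.8, -3.3]
gripper_width: 0.151
t: 12.1
eef_pos: [0.5493, -0.033, 0.1654]
tool_rot: [0.0, 1.0, -0.024, -0.001]
contact_force: [-0.2, 0.1, -4.2]
gripper_width: 0.152
t 12.10 p [ 0.5493 -0.033   0.1654] toolx deg -2.76 tilt [-0.002  0.   ] w 0.152 F [-0.2  0.1 -4.2]
in housing mm [93.6  0.7] in stand [  92.7 -305.9] q [-0.53  0.4   0.61  1.95 -0.29  0.88  0.18]
[(17, -31), (49, -5), (54, 3), (55, -3), (69, 4), (156, -2)]
20 [0.0054 0.1145 0.015 ]
30 [0.0052 0.1103 0.015 ]
40 [0.005  0.1061 0.015 ]
50 [0.0048 0.102  0.015 ]
60 [0.0046 0.0979 0.015 ]
70 [0.0044 0.0939 0.015 ]
80 [0.0042 0.0899 0.015 ]
```

```bash
python3 -m handwheel '[{"grip":1,"tx":0,"ty":0,"tz":0,"yaw":-4},{"grip":1,"tx":0,"ty":0,"tz":0,"yaw":-8},{"grip":1,"tx":0,"ty":0,"tz":0,"yaw":-8},{"grip":1,"tx":0,"ty":0,"tz":0,"yaw":-8},{"grip":1,"tx":0,"ty":0,"tz":0,"yaw":-8}]' >/dev/null
python3 -m handwheel '[{"grip":1,"tx":0,"ty":0,"tz":0,"yaw":-8},{"grip":1,"tx":0,"ty":0,"tz":0,"yaw":-8},{"grip":1,"tx":0,"ty":0,"tz":0,"yaw":-8},{"grip":1,"tx":0,"ty":0,"tz":0,"yaw":-8},{"grip":1,"tx":0,"ty":0,"tz":0,"yaw":-8.3}]' >/dev/null
python3 -m handwheel '[{"grip":1,"tx":2,"ty":-0.5,"tz":0,"yaw":0},{"grip":1,"tx":4,"ty":-1,"tz":0,"yaw":0},{"grip":1,"tx":4,"ty":-1,"tz":0,"yaw":0},{"grip":1,"tx":4,"ty":-1,"tz":0,"yaw":0},{"grip":1,"tx":4,"ty":-1,"tz":0,"yaw":0}]'
python3 -m handwheel '[{"grip":1,"tx":4,"ty":-1,"tz":0,"yaw":0},{"grip":1,"tx":4,"ty":-1,"tz":0,"yaw":0},{"grip":1,"tx":3,"ty":-0.6,"tz":0,"yaw":0},{"grip":1,"tx":1.6,"ty":-0.35,"tz":0,"yaw":0},{"grip":1,"tx":0,"ty":0,"tz":0,"yaw":0}]' >/dev/null
python3 -m handwheel '[{"grip":1,"tx":0,"ty":0,"tz":0,"yaw":0},{"grip":1,"tx":0,"ty":0,"tz":0,"yaw":0}]' >/dev/null
python3 st.py;python3 - <<'E'
from h import *
c=shot('wrist','w7.png')
E
```

```text
t: 13.65
eef_pos: [0.5572, 0.1534, 0.165]
tool_rot: [-0.0, 0.801, 0.598, -0.001]
contact_force: [0.5, -0.4, -4.0]
gripper_width: 0.155
t 14.35 p [0.5657 0.2785 0.1659] toolx deg 73.36 tilt [-0.001 -0.002] w 0.153 F [ 0.7  1.2 -4. ]
in housing mm [405.5  -0.6] in stand [19.7 -2.6] q [-0.72  0.48  0.22  1.74 -0.12  0.94  0.83]
```

View pics/w7.png

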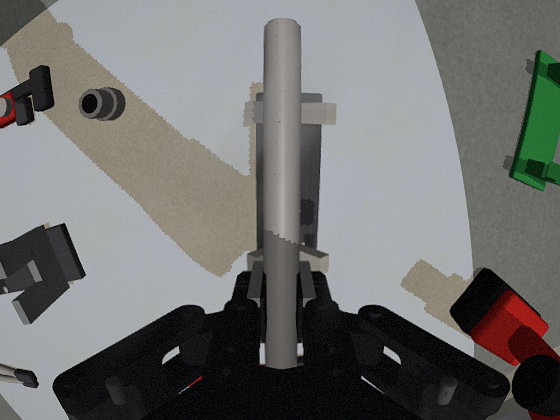

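The shaft is above the stand. The far block spans (245..336, 102..124) and the base's end corners are at (257,93) and (321,93). I'll check the alignment.

Run:
```python
from st import *
c=read_camera('wrist')
for n,u,v,z in [('blk -68,+-34',245,102,.073),('',336,103,.073),('blk -52',246,124,.073),('',337,124,.073),('base -80,+-30',257,93,.01),('',321,93,.01),('nearblk -? L',248,268,.073),('nearblk R',329,268,.073)]: print(n,ss(wray(c,o,u,v,z)))
for u,v in [(282,18),(268,30),(300,30),(264,230),(300,230)]: print('shaft',ss(wray(c,o,u,v,o['eef_pos'][2]+.018)))
```

```text
t 14.40 p [0.5657 0.2788 0.1661] toolx deg 73.35 tilt [-0.    -0.001] w 0.154 F [-0.3  0.  -2.9]
in housing mm [405.8  -0.6] in stand [19.7 -2.3] q [-0.72  0.48  0.22  1.74 -0.12  0.94  0.83]
blk -68,+-34 [-69.1 -28.8]
 [-68.7  36.2]
blk -52 [-53.1 -28.2]
 [-53.4  37.1]
base -80,+-30 [-80.7 -24.7]
 [-81.   32.9]
nearblk -? L [ 59.5 -30. ]
nearblk R [59.8 35.4]
shaft [-96.   -2.7]
shaft [-91.1  -7.9]
shaft [-91.1   4.1]
shaft [-12.2 -10.1]
shaft [-12.2   4.5]
```

```bash
python3 -m handwheel '[{"grip":1,"tx":0.6,"ty":-0.3,"tz":1,"yaw":0},{"grip":1,"tx":0,"ty":0,"tz":2.5,"yaw":0},{"grip":1,"tx":0,"ty":0,"tz":2.5,"yaw":0},{"grip":1,"tx":0,"ty":0,"tz":2,"yaw":0},{"grip":1,"tx":0,"ty":0,"tz":1,"yaw":0}]' >/dev/null
python3 -m handwheel '[{"grip":1,"tx":0,"ty":0,"tz":0,"yaw":0},{"grip":1,"tx":0,"ty":0,"tz":0,"yaw":0},{"grip":1,"tx":0,"ty":0,"tz":0,"yaw":0}]' >/dev/null
python3 - <<'E'
from st import *
c=shot('wrist','w8.png')
E
```

```text
t 15.25 p [0.5651 0.2884 0.0776] toolx deg 73.52 tilt [0.002 0.001] w 0.153 F [-0.1 -0.6 -3.8]
in housing mm [4.154e+02 4.000e-01] in stand [16.4  6.8] q [-0.71  0.59  0.19  1.79 -0.15  0.78  0.84]
```

View pics/w8.png

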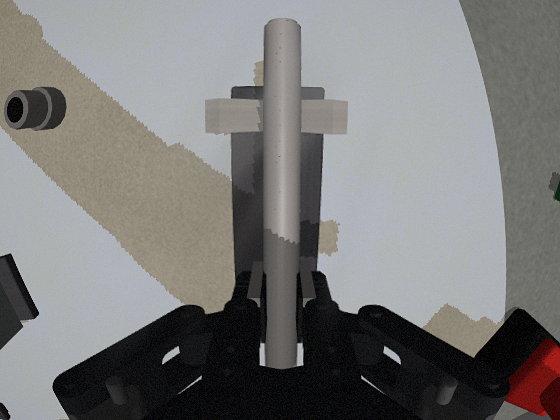

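Run:
```python
from st import *
c=read_camera('wrist')
for n,u,v,z in [('blk',205,100,.073),('',347,100,.073),('blk -52',204,133,.073),('',348,133,.073),('base',232,87,.01),('',324,87,.01),('base',235,270,.01),('',319,270,.01)]: print(n,ss(wray(c,o,u,v,z)))
for u,v in [(283,18),(265,30),(301,30),(263,230),(301,230)]: print('shaft',ss(wray(c,o,u,v,o['eef_pos'][2]+.017)))
```

```text
t 15.30 p [0.565  0.2884 0.0776] toolx deg 73.52 tilt [0.002 0.001] w 0.156 F [-0.7 -0.1 -4.2]
in housing mm [415.4   0.5] in stand [16.3  6.8] q [-0.71  0.59  0.19  1.79 -0.15  0.78  0.84]
blk [-69.2 -28.5]
 [-69.   35.2]
blk -52 [-54.1 -29.2]
 [-53.9  36. ]
base [-81.  -25.3]
 [-80.9  33.1]
base [ 45.4 -27.2]
 [45.3 33.3]
shaft [-99.8   6.3]
shaft [-94.8  -0.5]
shaft [-94.8  13.1]
shaft [-15.3  -1.7]
shaft [-15.3  13.8]
```

```bash
python3 -m handwheel '[{"grip":1,"tx":-0.3,"ty":0,"tz":0,"yaw":0},{"grip":1,"tx":0,"ty":0,"tz":1,"yaw":0},{"grip":1,"tx":0,"ty":0,"tz":1,"yaw":0},{"grip":1,"tx":0,"ty":0,"tz":0.8,"yaw":0},{"grip":1,"tx":0,"ty":0,"tz":0.3,"yaw":0}]' >/dev/null
python3 -m handwheel '[{"grip":1,"tx":0,"ty":0,"tz":0,"yaw":0},{"grip":1,"tx":0,"ty":0,"tz":0,"yaw":0},{"grip":1,"tx":0,"ty":0,"tz":0,"yaw":0}]' >/dev/null
python3 st.py
python3 -m handwheel '[{"grip":1,"tx":0,"ty":0,"tz":0.2,"yaw":0},{"grip":1,"tx":0,"ty":0,"tz":0.1,"yaw":0},{"grip":1,"tx":0,"ty":0,"tz":0,"yaw":0},{"grip":1,"tx":0,"ty":0,"tz":0,"yaw":0}]' >/dev/null
python3 st.py
```

```text
t 16.15 p [0.5644 0.2858 0.0462] toolx deg 73.51 tilt [0.002 0.001] w 0.155 F [2.  1.2 5.2]
in housing mm [412.8   1. ] in stand [16.4  4.1] q [-0.7   0.63  0.18  1.8  -0.16  0.72  0.85]
t 16.55 p [0.5645 0.2859 0.0456] toolx deg 73.48 tilt [0.002 0.002] w 0.157 F [-4.7 -2.7 25.6]
in housing mm [412.9   1. ] in stand [16.5  4.2] q [-0.69  0.63  0.18  1.8  -0.16  0.72  0.85]
```

```bash
python3 -m handwheel '[{"grip":1,"tx":0,"ty":0,"tz":-0.2,"yaw":0},{"grip":1,"tx":0,"ty":0,"tz":0,"yaw":0}]' 20
python3 -m handwheel '[{"grip":1.6,"tx":0,"ty":0,"tz":0,"yaw":0},{"grip":2.0,"tx":0,"ty":0,"tz":0,"yaw":0},{"grip":3,"tx":0,"ty":0,"tz":0,"yaw":0},{"grip":5,"tx":0,"ty":0,"tz":0,"yaw":0},{"grip":8.5,"tx":0,"ty":0,"tz":0,"yaw":0}]' 
python3 -m handwheel '[{"grip":8.5,"tx":0,"ty":0,"tz":0,"yaw":0},{"grip":8.5,"tx":0,"ty":0,"tz":0,"yaw":0},{"grip":8.5,"tx":0,"ty":0,"tz":0,"yaw":0},{"grip":8.5,"tx":0,"ty":0,"tz":-1,"yaw":0},{"grip":8.5,"tx":0,"ty":0,"tz":-2,"yaw":0}]' 
python3 -m handwheel '[{"grip":8.5,"tx":0,"ty":0,"tz":-4,"yaw":0},{"grip":8.5,"tx":0,"ty":0,"tz":-4,"yaw":0},{"grip":8.5,"tx":0,"ty":4,"tz":-4,"yaw":0},{"grip":8.5,"tx":0,"ty":4,"tz":0,"yaw":0},{"grip":8.5,"tx":0,"ty":0,"tz":0,"yaw":0}]' >/dev/null
python3 -m handwheel '[{"grip":8.5,"tx":0,"ty":0,"tz":0,"yaw":0},{"grip":8.5,"tx":0,"ty":0,"tz":0,"yaw":0}]' >/dev/null
python3 - <<'E'
from st import *
c=shot('wrist','w9.png')
E
```

```text
t: 16.75
eef_pos: [0.5644, 0.2859, 0.0459]
tool_rot: [-0.0, 0.801, 0.598, 0.001]
contact_force: [-0.4, 0.1, 12.2]
gripper_width: 0.153
t: 17.25
eef_pos: [0.563, 0.285, 0.044]
tool_rot: [-0.0, 0.801, 0.599, -0.0]
contact_force: [0.2, 0.3, -0.2]
gripper_width: 0.681
t: 17.75
eef_pos: [0.5623, 0.2845, 0.0737]
tool_rot: [-0.0, 0.801, 0.599, -0.001]
contact_force: [-0.6, -0.5, 0.5]
gripper_width: 0.997
t 18.45 p [0.6344 0.2643 0.1894] toolx deg 73.58 tilt [-0.001  0.   ] w 0.995 F [-0.1 -0.4 -0.4]
in housing mm [394.6 -70. ] in stand [89.7  3.4] q [-0.64  0.54  0.23  1.57 -0.14  1.04  0.91]
```

View pics/w9.png

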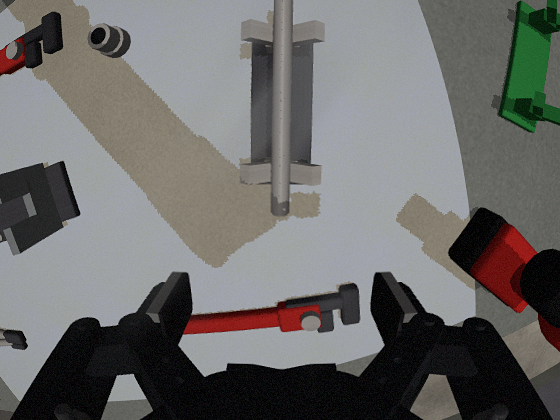

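The shaft lies in both V's, near end at (280,215), outer edge of the near block at row ~185. Now the numbers, plus the top and scene views as an independent check.

Run:
```python
from st import *
c=read_camera('wrist')
for n,u,v,z in [('near end',280,215,.059),('shaft axis',282,130,.059),('shaft axis far',285,10,.059),('blk 68',241,185,.073),('',321,184,.073),('farblk',241,22,.073),('',326,22,.073)]: print(n,ss(wray(c,o,u,v,z)))
s=read_camera('scene')['image'][150:230,295:365];t=read_camera('top')['image'][180:260,200:280]
cv2.imwrite('pics/f.png',np.hstack([cv2.resize(s,(400,457),interpolation=cv2.INTER_CUBIC),cv2.resize(t,(400,457),interpolation=cv2.INTER_CUBIC)]))
```

```text
t 18.50 p [0.6343 0.2646 0.1893] toolx deg 73.61 tilt [-0.001  0.   ] w 0.996 F [ 0.2  0.  -0.1]
in housing mm [394.9 -69.8] in stand [89.4  3.6] q [-0.64  0.54  0.23  1.57 -0.14  1.04  0.91]
near end [95.7  1.8]
shaft axis [22.2  3.4]
shaft axis far [-82.1   5.6]
blk 68 [ 66.1 -29.9]
 [65.1 35.1]
farblk [-67.2 -29.2]
 [-67.6  37.8]
```

View pics/f.png

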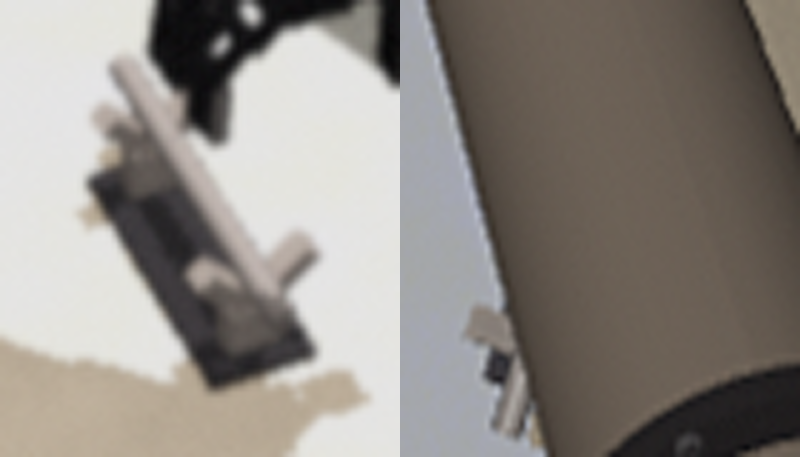

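```bash
python3 -c "
from station import *
print(hand_in())"
```

```text
the job is handed in; nothing more can be done
None
```

The shaft is out of the tube and lying in both notches of the V-block stand, let go. I handed the job in at about 18.5 s; `hand_in()` gives no verdict.

**How it went:** I drew the shaft out in three strokes. After the first it was let go with its middle about 27 mm past the mouth, and after the second about 83 mm, its tail still in the tube both times. On the third stroke the tail came clear and I lifted it straight up. I then carried it to the stand, lowered it until I felt contact, let go and moved away.

**Last checks:**

| Check | Result |
|---|---|
| Middle along the V's | about 3 mm off centre (25 mm allowed) |
| Across the V's | within about 1 mm of the block centres (6 mm allowed) |
| Axis angle to the line of the V's | about 0.01–0.02 rad (0.08 allowed) |
| Fingers | fully open and well clear, contact force near zero |

- **Height:** I did not measure it. I judged it seated from the wrist and scene pictures.
- **Top camera:** The arm hid most of the stand, so it gave no independent check.
- **Stand position:** The first top-camera estimate was 3–4 mm off across the V's compared with the wrist camera. I corrected for this before lowering.
- **Bystanders:** I touched none that I know of, but I did not re-measure their positions at the end.

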